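Lock the top bar and gauge its pin hole

ROBOT

A 7-joint arm with a two-finger parallel gripper is mounted at the origin on the work surface. World frame = base frame: x ahead of the robot, y to its left, z up, the work surface at z = 0. Lengths are in m, angles in rad, forces in N, time in s.
With the tool pointing down it reaches from about 0.4 to 0.925 m from the base axis. Payload 5.6 kg.
Tool frame: the origin (TCP) lies on the mounting face of the last link; the fingertips stand 173 mm ahead of it and the grasp point (between the pads) lies 155 mm ahead of it; z points along the fingers, y is the direction in which the jaws open and shut (so a half turn about z gives the same grasp; the last joint's range is limited). The gripper opens to 85 mm and grips with 20 to 120 N. Pads are 22 mm wide; open, the fingers measure 114 mm over their backs; the gripper's body (76 mm by 85 mm) begins 54 mm behind the grasp point. The pads swing forward as they close: fully open they stand 13 mm farther back than shut.
Start: joints at [-1.216, 0.468, -0.012, 1.603, 0.006, 1.071, -0.056], TCP at [0.252, 0.599, 0.405] pointing down, gripper open.
Joint ranges: [-2.53, 2.53], [-0.31, 2.02], [-1.57, 1.55], [0.28, 2.44], [-1.29, 4.43], [0.15, 1.84], [-2.92, 2.92]. Speed limits (rad/s): [2.57, 2.57, 3.14, 3.14, 3.14, 3.14, 3.14].

INTERFACE

Orientations are given as a 3x3 rotation matrix whose columns are the frame's x, y, z axes.
In Python, from rig import sense, grab_frame, sign_off gives the robot as it stands.
- The arm moves only by the tool jog_arm, never from a script. Its argument "commands" is a list of rows, each a list of 7 numbers: the gripper's target within -1 to 1 (shut at 1, half-way at 0, fully open at -1), then the shift along the tool's x, y, z in mm, then the turn, a rotation vector about the tool's x, y, z in degrees. In form: [[claw, x, y, z, wx, wy, wz], ...]. A call has 1 to 12 rows; each row shifts and turns the commanded pose from where the row before left it, along the tool's axes as they then stand; what a row does not reach is not made up. A row lasts 1/12 s, in which the tool goes at most 41.7 mm and 7.16 degrees, less where a joint would pass 70% of its speed; a pose out of reach is approached as far as the arm can. A call with a gripper value outside its range is refused whole. The fingers move at their own pace and stop on an object; "newtons" is the grip in N (left out, the last holds). Time passes only in rows, so rows that do not move let the fingers close. It gives the time, the measured TCP pose, the force and the opening at its end, in the units of the state.
- sense(): the state, without advancing time (a new reading comes with each control period).
- grab_frame(name): name is "scene" or "side" or "wrist"; returns a dict with "image" (384x512x3 uint8, red, green, blue), "fx", "fy", "cx", "cy" (pixels), "rvec" (rotation vector, rad) and "tvec" (3), from world to camera coordinates, as OpenCV has them; the wrist camera has in their place "mount" (4x4, takes a point from camera to tool coordinates, whose origin is the TCP and whose axes are the flange's). Camera axes: x right, y down, z forward; pixel columns grow to the right and rows downward; lengths in m; the calibration is good to about 2 mm. A picture is of the moment at which its call begins: read the wrist's pose just before it. There is no depth.
- sign_off(): hands the job in, once; it reports no verdict.
The state is a dict: "time": time; "joints": joint angles; "joint_vel": joint speeds; "tau": joint torques, N m; "tool_pos": TCP position; "ee_rot": TCP orientation; "ft_force": force on the tool from outside, world axes, zero at the start; "torque": the same for the moment, N m; "width": finger opening in m.
Only numpy, scipy, OpenCV 4.12 (cv2) and the standard library are available. Lean on these libraries where they do the work, as an engineer would, in place of code of your own. Each camera call takes 0.05 s, during which the arm holds its last target. There are 200 camera calls.

TASK

With the mallet held in the gripper, drive the locking peg on the spring clip board fully down, then lay the mallet down on the bench. Take the gauge rod by its handle, push it into the guide tube until its collar stops against the tube's mouth, draw it straight out again, and finish while still holding the rod level and still, with its tip over the middle of the white reading tile and about 10 cm above it. Touch the peg only with the mallet, and leave the other things on the bench where they lie.

Things in the scene. Friction and masses are not known exactly. Their poses are not given: they have to be found in the camera images.
- fixture: Spring clip board, fixed at the back. Origin: underside, below the top bar's front face; +x away from the robot, +y left, z up. Wooden base x -20 to 70 mm, y +-180, 15 thick. The pine bar is clipped on edge, x 0 to 22, y +-160, z 76 to 104; back board up to z = 104. A steel guide tube juts from the bar towards the robot at y = -70, z = 90. Bracket at y = 90 (40 wide, x -12 to 24, top z = 120) holds the peg.
- tube_mouth (a point): Centre of the guide tube's open mouth, on the tube axis, 45 mm in front of the bar, 90 mm above the bench; axes as the clip board's, so the rod goes in along +x (level). Mouth rim: outer diameter 30 mm, inner 22 mm, tapering like a funnel over 10 mm to a bore of 14 mm; 67 mm deep in all.
- peg: Locking peg: upright steel peg with a round cap, 20 mm in diameter and 10 thick, over the bracket of the clip board. Origin: centre of the cap's top face; z up. Slides only vertically: raised, its top is 144 mm above the bench (starts 0 to 4 mm lower); fully down, the cap rests on the bracket, top at 130 mm. Stiff: 5 to 7 N move it, and it stays where it is driven.
- mallet: Mallet, loose, standing on one face of its head. Origin: centre of the head's lower striking face; z up. Head: dark wooden block 46 x 46 mm, 56 high. Handle: wooden bar 18 wide, 26 high, running level along -x from the head's side (x = -23) to x = -135, its centre line 28 mm above the striking face. 0.2 to 0.3 kg, mostly in the head.
- gauge: Gauge rod, loose, lying level. Origin: on the underside, below the collar's front face; rod points along +x, z up; axis 14 mm above the origin. Steel rod 9 mm in diameter, round tip, from x = 0 to 62 mm; round steel collar 28 mm in diameter, x -10 to 0; black plastic handle 22 wide (y), 28 high (z), x -90 to -10. 0.1 to 0.16 kg.
- gauge_tip (a point): The tip of the gauge rod: on its axis, 62 mm in front of the collar's front face; axes as the gauge rod's.
- tile: White glazed reading tile, 90 x 90 mm and 14 thick, fixed flat on the bench to the left or the right of the clip board (it changes sides with the nail tray). Origin: centre of its underside; z up.
- nail_tray: Open steel tray with nails, 110 x 80 mm, 28 high, fixed on the other side of the clip board from the tile; not needed. Origin: centre of its underside.
- awl: Awl with a beech handle 80 long and a thin tapering steel point 64 mm long, bystander, lying on the bench; 22 high. It has no collar disc as large as the gauge's. Origin: underside at the handle's front end; the point lies along +x.
- spacer_a: White nylon frame spacer, 36 x 34 mm, 22 high, bystander. Origin: centre of its underside.
- spacer_b: White nylon frame spacer, 36 x 34 mm, 22 high, bystander. Origin: centre of its underside.
- frame_grip: Blue plastic frame grip (a pair of tongs) 210 x 110 mm, up to 45 high, bystander, lying. Origin: its pivot, at bench level.
- jar: Closed amber jar, 66 mm in diameter, 85 high, bystander beside the clip board. Origin: centre of its underside.
- scraper: Flat steel scraper 215 x 42 mm, 8 high, bystander, lying. Origin: centre of its underside.
There are look-alikes about, which are no part of the job. Several things look just like the tile: the one meant starts farthest from the robot's base.

How it is judged:
By the outcome, as a careful person would: the job done as asked, in the order asked, and still so for the second after the job is handed in, while the arm keeps its last pose, push and grip.
It also fails if it takes over 64 s, if anything falls off the work surface, if the arm or the gripper's body presses on something with over 40 N, if the wrist force passes 120 N, or if a joint passes its speed limit or range.

## Working session

There is one attempt and no reset: what is moved stays moved. The work goes in short steps, Python scripts to look and compute and a tool call to move; the robot and the scene stay as the last step left them, time stands still between calls to the robot, and variables do not carry over. Pictures are saved under pics/ and viewed, about 8 in all and at most 12, crops included, and the job is handed in when it is done.

Besides the shell and the picture viewer there is one more tool, called after "Request:" as name(argument=value, ...) on one line, values as JSON. jog_arm: Moves the arm, as the interface text tells. Its arguments: {"type":"object","properties":{"commands":{"type":"array"},"newtons":{"type":"number"}},"required":["commands"]}

```bash
mkdir -p pics
cat > h.py <<'E'
import numpy as np, cv2
from rig import sense, grab_frame, sign_off
def save(n,f): 
    im=grab_frame(n); cv2.imwrite(f,im['image'][:,:,::-1]); 
    s=sense(); np.save(f[:-4]+'.npy',dict(im,pos=s['tool_pos'],rot=s['ee_rot']),allow_pickle=True); return im
def load(f): return np.load(f,allow_pickle=True).item()
def cam(d):
    if 'rvec' in d:
        R=cv2.Rodrigues(np.array(d['rvec'],float))[0]; return R,np.array(d['tvec'],float).ravel()
    T=np.eye(4);T[:3,:3]=d['rot'];T[:3,3]=d['pos'];T=np.linalg.inv(T@np.array(d['mount'])); return T[:3,:3],T[:3,3]
def K(d): return np.array([[d['fx'],0,d['cx']],[0,d['fy'],d['cy']],[0,0,1]])
def px(d,P):
    R,t=cam(d); q=(K(d)@(R@np.atleast_2d(P).T+t[:,None])).T; return q[:,:2]/q[:,2:]
def at(d,uv,z):
    R,t=cam(d); c=-R.T@t; r=(R.T@np.linalg.inv(K(d))@np.c_[np.atleast_2d(uv),np.ones(len(np.atleast_2d(uv)))].T).T
    return c+r*((z-c[2])/r[:,2])[:,None]
E
python3 - <<'E'
from h import *
for n in('scene','side','wrist'): 
    d=save(n,f'pics/{n}0.png'); 
    R,t=cam(load(f'pics/{n}0.npy')); print(n,(-R.T@t).round(3),R[2].round(3))
a=[cv2.imread(f'pics/{n}0.png') for n in('scene','side')]
cv2.imwrite('pics/s2.png',cv2.resize(a[0],(800,600),interpolation=2))
cv2.imwrite('pics/d2.png',cv2.resize(a[1],(800,600),interpolation=2))
s=sense(); print(s)
E
```

```text
scene [1.09  0.372 0.973] [-0.546 -0.369 -0.752]
side [ 0.384 -0.968  1.204] [ 0.064  0.642 -0.764]
wrist [0.178 0.631 0.372] [ 0.287 -0.121 -0.95 ]
{'time': 0.15, 'joints': array([-1.21598829,  0.46820809, -0.01161573,  1.60339952,  0.00602558,
        1.07143453, -0.05626403]), 'joint_vel': array([-1.12160119e-05, -4.13407532e-03,  6.99788296e-04, -1.96923081e-03,
        1.29740039e-03, -8.52783865e-04,  5.08176105e-04]), 'tau': array([ 2.96964554e-04, -5.32793570e+01,  2.12536199e-02, -2.51553279e+01,
        1.13733258e-02,  5.51471821e-03, -3.63379673e-07]), 'tool_pos': array([0.25177263, 0.59905214, 0.40394066]), 'ee_rot': array([[-9.21910312e-01,  3.87403135e-01, -4.32660192e-04],
       [ 3.87403357e-01,  9.21909335e-01, -1.34772660e-03],
       [-1.23240041e-04, -1.41009706e-03, -9.99998998e-01]]), 'ft_force': array([ 0.42747519, -0.3666969 , -0.16287825]), 'torque': array([ 0.00266899, -0.0732308 ,  0.03074148]), 'width': 0.08521984699166936}
```

View pics/s2.png

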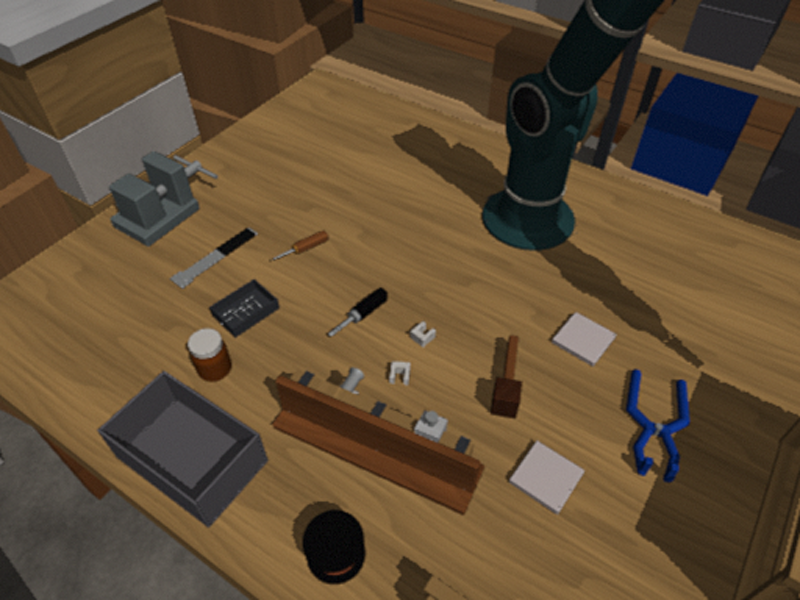

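View pics/d2.png

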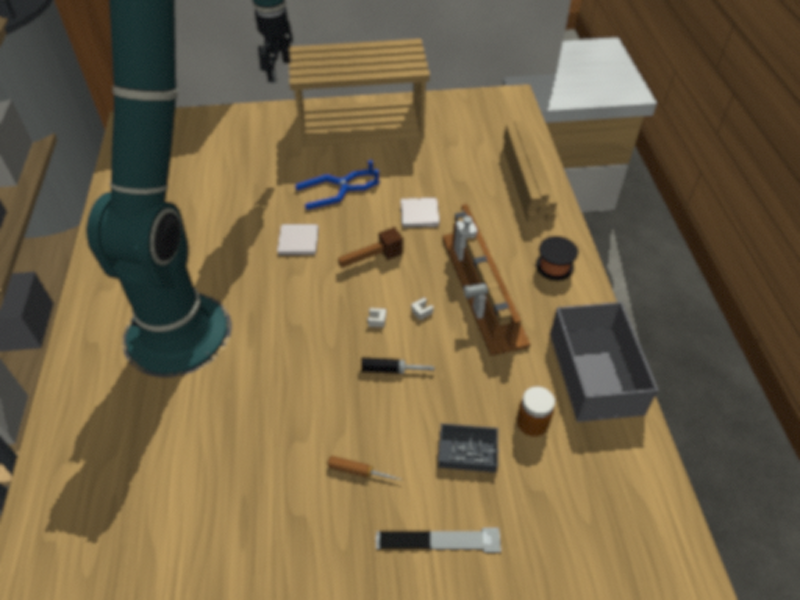

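Side view: the fixture spans (445,240)-(525,350), the mallet head is at (390,243), the gauge (black handle with collar) at (398,367), and the awl (beech) at (365,470). There are two look-alike tiles, at (298,240) and (420,212). The one at (420,212) is farther from the base. I'll enlarge crops to confirm and measure.

Run:
```python
from h import *
a=cv2.imread('pics/side0.png')[118:254,208:346]
cv2.imwrite('pics/sc.png',cv2.resize(a,None,fx=4.4,fy=4.4,interpolation=2))
a=cv2.imread('pics/scene0.png')[180:330,169:381]
cv2.imwrite('pics/scc.png',cv2.resize(a,None,fx=3.7,fy=3.7,interpolation=2))
d=load('pics/side0.npy')
for u in [(298,240),(420,212)]: print(at(d,np.array(u)*.64,.014), np.linalg.norm(at(d,np.array(u)*.64,.014)[0,:2]))
```

```text
[[0.26665472 0.24189996 0.014     ]] 0.3600282399579558
[[0.57010266 0.30723981 0.014     ]] 0.6476212998966012
```

View pics/sc.png

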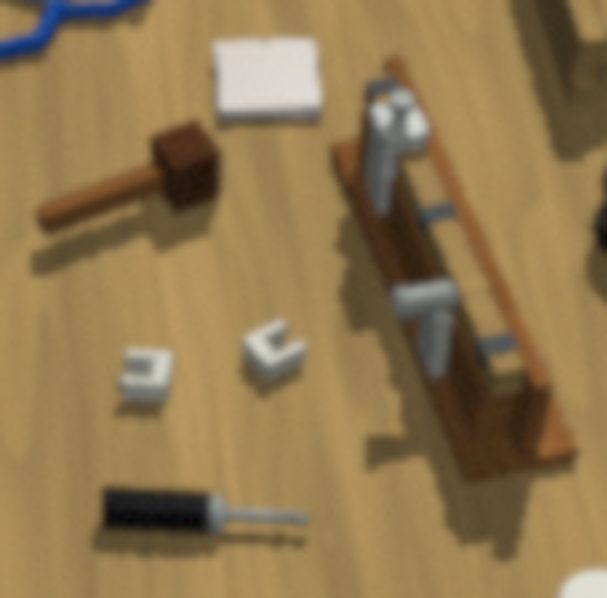

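View pics/scc.png

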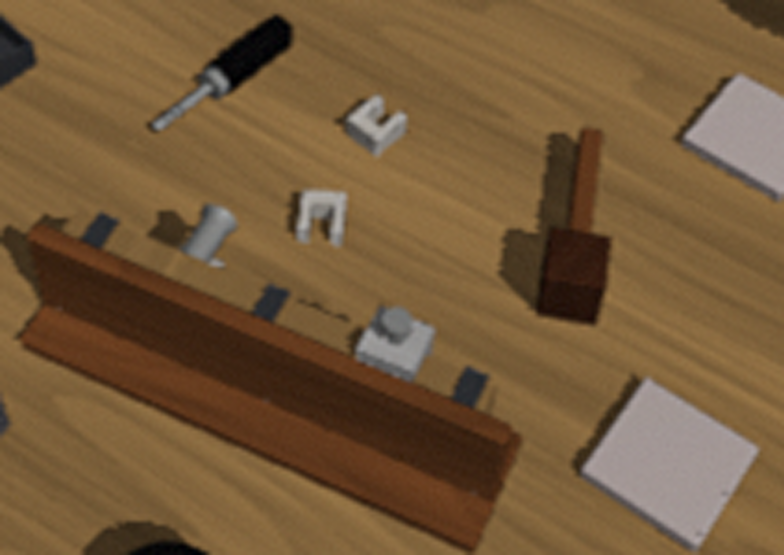

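Confirmed: the tile is at side crop (268,78), right next to the board and farther from the base. The gauge, at side crop (105–308,512), has a black handle, a steel collar and a rod. The mallet head is at (185,165), the peg cap at (400,103) and the tube mouth at about (400,303). Next, poses.

```bash
cat > fit.py <<'E'
from h import *
from scipy.optimize import least_squares
S=load('pics/side0.npy');C=load('pics/scene0.npy')
s=lambda u,v:(S,(u/4.4+208-.4,v/4.4+118-.4)); c=lambda u,v:(C,(u/3.7+169-.4,v/3.7+180-.4))
def W(p,L): 
    L=np.atleast_2d(L)/1000.; co,si=np.cos(p[2]),np.sin(p[2]); return np.c_[p[0]+co*L[:,0]-si*L[:,1],p[1]+si*L[:,0]+co*L[:,1],L[:,2]]
def fit(name,obs,p0):
    f=lambda p:np.concatenate([px(o[0][0],W(p,o[1]))[0]-o[0][1] for o in obs])
    r=least_squares(f,p0,loss='soft_l1'); print(name,r.x.round(4),np.degrees(r.x[2]).round(1),r.fun.reshape(-1,2).round(1).tolist()); return r.x
if __name__=='__main__':
    fit('fix',[(s(335,148),(-20,180,15)),(s(468,470),(-20,-180,15)),(s(575,450),(70,-180,15)),(c(473,550),(70,180,0)),(c(25,345),(70,-180,0)),(c(397,318),(6,90,142)),(s(400,103),(6,90,142)),(s(398,303),(-45,-70,90)),(c(222,218),(-45,-70,100))],[.65,.1,0.])
    fit('mallet',[(s(185,142),(0,0,56)),(c(577,252),(0,0,56)),(s(45,222),(-135,0,28)),(c(592,130),(-135,0,41)),(s(185,207),(23,-23,0)),(c(595,323),(23,23,0))],[.5,.2,0.])
    fit('gauge',[(s(105,505),(-90,0,14)),(c(286,32),(-90,0,14)),(s(308,518),(62,0,14)),(c(154,127),(62,0,14)),(s(220,513),(0,0,14)),(c(210,82),(0,0,14))],[.5,0,0.])
    fit('tile',[(c(647,380),(-45,-45,14)),(c(758,452),(-45,45,14)),(c(700,547),(45,45,14)),(c(583,468),(45,-45,14)),(s(268,75),(0,0,14))],[.57,.3,0.])
E
python3 fit.py; python3 -c "
from h import *
d=load('pics/wrist0.npy');print(np.array(d['mount']).round(4).tolist(),d['fx'],d['cx'],d['cy'])"
```

```text
fix [0.6553 0.0443 0.136 ] 7.8 [[-1.2, -0.8], [-0.7, 1.4], [0.9, 0.6], [0.3, 1.7], [-0.5, 0.8], [0.4, 0.4], [0.2, -0.4], [-0.7, 1.0], [-0.3, -2.5]]
mallet [0.4836 0.1891 0.3707] 21.2 [[-0.1, 1.1], [0.0, 0.4], [-1.7, 0.8], [0.3, -1.4], [8.4, -1.0], [0.0, 0.8]]
gauge [ 0.4785 -0.1515 -0.1973] -11.3 [[-0.7, 0.3], [0.6, -0.3], [0.1, 0.8], [0.3, 0.3], [0.9, 0.5], [0.3, 1.4]]
tile [ 0.5705  0.3134 -0.0745] -4.3 [[0.2, -0.7], [0.9, -0.7], [-0.5, 0.4], [-0.3, 0.5], [0.2, -0.1]]
[[0.0007, -0.9502, -0.3116, 0.08], [1.0, 0.0003, 0.0012, 0.0012], [-0.001, -0.3116, 0.9502, 0.0322], [0.0, 0.0, 0.0, 1.0]] 280.52551329398074 259.5178656193855 188.4987862994198
```

Request:
jog_arm(commands=[[-1,-28.2,-26.8,7,0,0,0],[-1,-28.2,-26.8,7,0,0,0],[-1,-28.2,-26.8,7,0,0,0],[-1,-28.2,-26.8,7,0,0,0],[-1,-28.2,-26.8,7,0,0,0],[-1,-28.2,-26.8,7,0,0,0],[-1,-28.2,-26.8,7,0,0,0],[-1,-28.2,-26.8,7,0,0,0],[-1,-28.2,-26.8,7,0,0,0],[-1,-28.2,-26.8,7,0,0,0],[-1,-28.2,-26.8,7,0,0,0],[-1,-28.2,-26.8,7,0,0,0]])

```text
time: 1.15
tool_pos: [0.4395, 0.1698, 0.3205]
ee_rot: [[-0.922, 0.387, 0.0], [0.387, 0.922, 0.0], [-0.0, 0.0, -1.0]]
ft_force: [0.6, 0.5, -0.2]
width: 0.0854
```

Request:
jog_arm(commands=[[-1,0,0,0,0,0,7.15],[-1,0,0,0,0,0,7.15],[-1,0,0,0,0,0,7.15],[-1,0,0,0,0,0,7.15],[-1,0,0,0,0,0,7.15],[-1,0,0,0,0,0,7.15],[-1,0,0,0,0,0,7.15],[-1,0,0,0,0,0,7.15],[-1,0,0,0,0,0,7.15],[-1,0,0,0,0,0,7.15],[-1,0,0,0,0,0,7.15],[-1,0,0,0,0,0,7.15]])

```text
time: 2.15
tool_pos: [0.4391, 0.1716, 0.3206]
ee_rot: [[0.325, 0.946, -0.0], [0.946, -0.325, -0.0], [-0.0, -0.0, -1.0]]
ft_force: [0.8, 0.1, 0.9]
width: 0.0853
```

Request:
jog_arm(commands=[[-1,0,0,0,0,0,7.15],[-1,0,0,0,0,0,7.15],[-1,0,0,0,0,0,7.15],[-1,0,0,0,0,0,7.15],[-1,0,0,0,0,0,7.15],[-1,0,0,0,0,0,7.15],[-1,0,0,0,0,0,7.15],[-1,0,0,0,0,0,0],[-1,0,0,0,0,0,0]])

```text
time: 2.9
tool_pos: [0.4391, 0.1718, 0.3206]
ee_rot: [[0.93, 0.368, -0.0], [0.368, -0.93, -0.0], [-0.0, 0.0, -1.0]]
ft_force: [0.3, -0.3, 0.0]
width: 0.0851
```

Run:
```python
from h import *
save('wrist','pics/w1.png'); s=sense(); print(s['time'],s['tool_pos'],s['ee_rot'].round(4).tolist(),s['joints'].round(2))
cv2.imwrite('pics/w1b.png',cv2.resize(cv2.imread('pics/w1.png'),(800,600),interpolation=2))
```

```text
2.95 [0.4390812  0.17178784 0.32062198] [[0.93, 0.3676, -0.0001], [0.3676, -0.93, -0.0001], [-0.0002, 0.0001, -1.0]] [-0.98  0.32  0.64  2.13 -0.27  0.77 -1.37]
```

View pics/w1b.png

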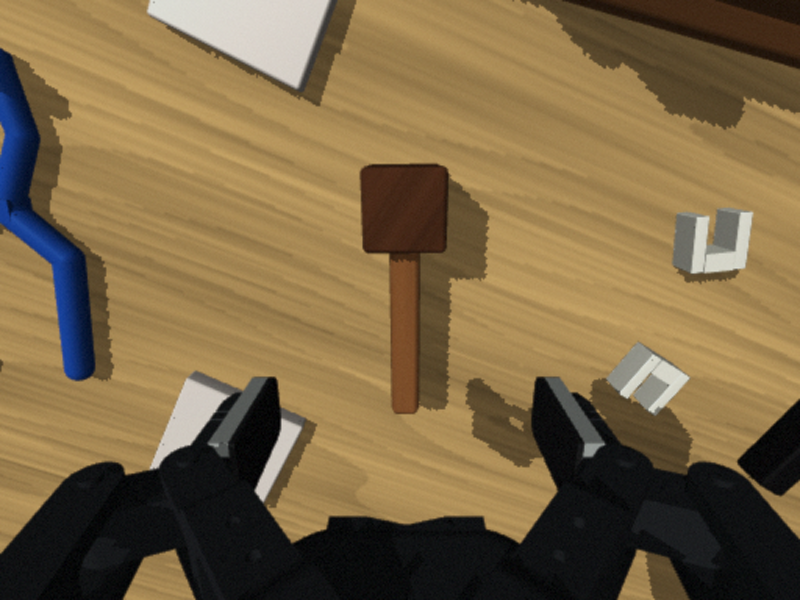

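The mallet lies straight ahead, with its head's top at (404,208) and the handle's end at (404,412). I'll refine its pose.

Run:
```python
from h import *
d=load('pics/w1.npy'); k=.64
h=at(d,np.array((404,208))*k,.056)[0]; e=at(d,np.array((404,412))*k,.041)[0]
v=h-e; a=np.arctan2(v[1],v[0]); print(h,e,np.linalg.norm(v[:2]),np.degrees(a))
g=h[:2]-.046*np.array([np.cos(a),np.sin(a)]); R=d['rot']; D=np.array([*g,.028+.155])-d['pos']; print(g,'tool delta mm',(R.T@D*1e3).round(1))
c=at(d,np.array([(150,12),(300,90),(333,0)])*k,.014); print(c)
```

```text
[0.48709451 0.19268501 0.056     ] [0.36351841 0.14393486 0.041     ] 0.1328443841917743 21.528983296027597
[0.44430384 0.1758043 ] tool delta mm [  6.4  -1.8 137.6]
[[0.52949766 0.35818892 0.014     ]
 [0.52246556 0.27070147 0.014     ]
 [0.57152748 0.26740651 0.014     ]]
```

Request:
jog_arm(commands=[[-1,3,-1,25,0,0,0],[-1,3,-1,30,0,0,0],[-1,0,0,30,0,0,0],[-1,0,0,25,0,0,0],[-1,0,0,20,0,0,0],[-1,0,0,8,0,0,0],[-1,0,0,0,0,0,0],[1,0,0,0,0,0,0],[1,0,0,0,0,0,0],[1,0,0,0,0,0,0],[1,0,0,0,0,0,0],[1,0,0,0,0,0,0]], newtons=100)

```text
time: 3.95
tool_pos: [0.4443, 0.176, 0.1835]
ee_rot: [[0.931, 0.365, 0.001], [0.365, -0.931, 0.001], [0.002, -0.0, -1.0]]
ft_force: [-0.8, 0.6, -0.3]
width: 0.0255
```

Request:
jog_arm(commands=[[1,0,0,0,0,0,0],[1,0,0,0,0,0,0],[1,0,0,0,0,0,0],[1,0,0,0,0,0,0],[1,0,0,-3,0,0,0],[1,0,0,-6,0,0,0],[1,0,0,-12,0,0,0],[1,0,0,-20,0,0,0],[1,0,0,-30,0,0,0],[1,0,0,-35,0,0,0],[1,0,0,-35,0,0,0],[1,0,0,-30,0,0,0]])

```text
time: 4.95
tool_pos: [0.4439, 0.1751, 0.3563]
ee_rot: [[0.932, 0.363, 0.001], [0.363, -0.932, 0.0], [0.001, -0.0, -1.0]]
ft_force: [0.5, 1.1, -1.9]
width: 0.0165
```

Run:
```python
from h import *
from fit import W
P=W([.6553,.0443,.136],[(6,90,142),(-45,-70,90)]);print(P)
s=sense(); print(s['time'],s['tool_pos'],s['ft_force'],s['width'])
D=np.array([P[0][0],P[0][1],0])-s['tool_pos']; print((s['ee_rot'].T@D*1e3).round(1))
```

```text
[[ 0.64904229  0.13428245  0.142     ]
 [ 0.6202062  -0.03115479  0.09      ]]
4.95 [0.44386291 0.17514397 0.35634932] [ 0.50161526  1.14695228 -1.93072963] 0.01646490375802088
[176.  112.7 356.5]
```

Request:
jog_arm(commands=[[1,5,10,0,0,0,0],[1,8,16,0,0,0,0],[1,10,20,0,0,0,0],[1,10,20,0,0,0,0],[1,8,18,0,0,0,0],[1,6,14,0,0,0,0],[1,3,10,0,0,0,0],[1,0,4,0,0,0,0],[1,0,0,0,0,0,0],[1,0,0,0,0,0,0]])

```text
time: 5.78
tool_pos: [0.5308, 0.09, 0.3537]
ee_rot: [[0.931, 0.364, -0.001], [0.364, -0.931, 0.001], [-0.001, -0.001, -1.0]]
ft_force: [-1.2, -0.3, -2.5]
width: 0.0165
```

Run:
```python
from h import *
from fit import W
save('wrist','pics/w2.png'); s=sense(); print(s['time'],s['tool_pos'],s['ee_rot'].round(4).tolist(),s['ft_force'])
im=cv2.resize(cv2.imread('pics/w2.png'),(800,600),interpolation=2)
cv2.imwrite('pics/w2b.png',im)
```

```text
5.8333 [0.53072684 0.0903507  0.35365653] [[0.931, 0.365, -0.0009], [0.365, -0.931, 0.0006], [-0.0006, -0.0009, -1.0]] [ 0.05755404  0.08315915 -1.79340371]
```

View pics/w2b.png

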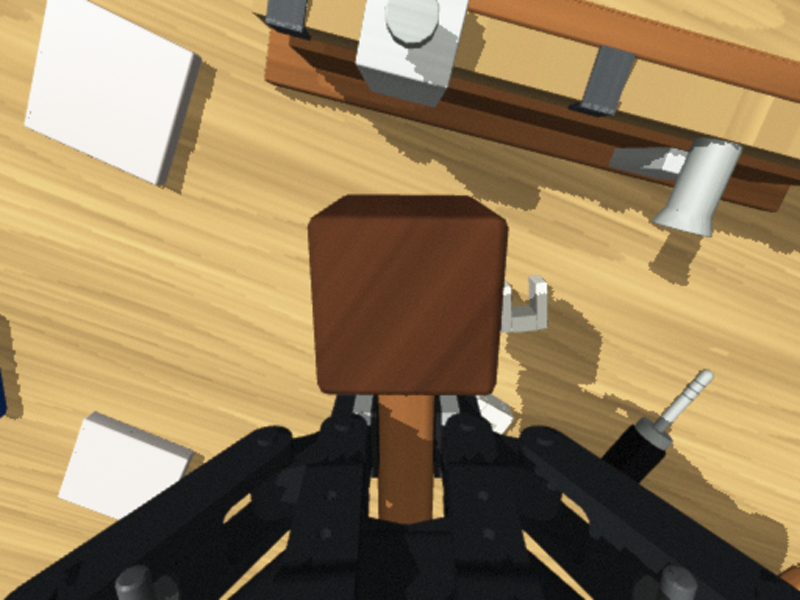

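Wrist view: the peg cap's top is at (412,17). The tube mouth rim runs (654,221)–(712,235) with its root at (713,145). The board's front base corners are at (266,80) and (778,210). The gauge tip is at (706,374) with its collar front at (656,432).

```bash
cat > fit2.py <<'E'
from fit import *
D2=load('pics/w2.npy'); w=lambda u,v:(D2,(u*.64-.2,v*.64-.2))
if __name__=='__main__':
    p=fit('fix',[(w(266,82),(-20,180,8)),(w(778,210),(-20,-180,8)),(w(684,227),(-45,-70,90)),(w(713,145),(0,-70,90)),(w(412,17),(6,90,142))],[.655,.044,.136])
    q=fit('fixno peg',[(w(266,82),(-20,180,8)),(w(778,210),(-20,-180,8)),(w(684,227),(-45,-70,90)),(w(713,145),(0,-70,90))],[.655,.044,.136])
    pg=at(D2,(412*.64-.2,17*.64-.2),.142)[0]; print(pg)
    c,s_=np.cos(q[2]),np.sin(q[2]); dd=pg[:2]-q[:2]; print('peg local',c*dd[0]+s_*dd[1],-s_*dd[0]+c*dd[1])
    T=D2['rot'].T@(pg-D2['pos'])*1e3; print('peg in tool',T.round(1))
    print('head in tool', [ (D2['rot'].T@(x-D2['pos'])*1e3).round(1) for x in at(D2,np.array([(309,228),(506,228),(320,392),(496,392)])*.64-.2, D2['pos'][2]-.183+.056)])
    print('tube',W(q,[(-45,-70,90),(0,-70,90)]))
    print('gauge',at(D2,np.array([(706,374),(656,432)])*.64-.2,.014))
E
python3 fit2.py
```

```text
fix [0.6563 0.0457 0.1507] 8.6 [[-0.1, 2.8], [-3.0, 0.2], [-0.4, 1.8], [5.0, -1.9], [0.1, -0.6]]
fixno peg [0.6574 0.0459 0.1444] 8.3 [[0.0, 0.3], [-3.2, 0.2], [-0.4, 0.8], [5.3, -2.9]]
[0.64842357 0.1354966  0.142     ]
peg local 0.003980910561571245 0.08995980871704867
peg in tool [126.2   1.1 211.6]
head in tool [array([ 64.6, -22. , 127. ]), array([ 64.6,  20.6, 126.9]), array([ 24.3, -22.1, 127. ]), array([ 24.4,  21.1, 127. ])]
tube [[ 0.62296523 -0.0298459   0.09      ]
 [ 0.66749709 -0.02337186  0.09      ]]
gauge [[ 0.5371239  -0.15835563  0.014     ]
 [ 0.4767313  -0.15011854  0.014     ]]
```

Request:
jog_arm(commands=[[1,8,0.5,0,0,0,0],[1,16,0.5,0,0,0,0],[1,20,0.5,0,0,0,0],[1,20,0,0,0,0,0],[1,14,0,0,0,0,0],[1,6,0,0,0,0,0],[1,0,0,0,0,0,0],[1,0,0,4,0,0,0],[1,0,0,4,0,0,0],[1,0,0,4,0,0,0],[1,0,0,3,0,0,0],[1,0,0,0,0,0,0]])

```text
time: 6.83
tool_pos: [0.6095, 0.1186, 0.3378]
ee_rot: [[0.931, 0.364, -0.002], [0.364, -0.931, -0.0], [-0.002, -0.0, -1.0]]
ft_force: [0.5, 0.1, -1.6]
width: 0.0163
```

Request:
jog_arm(commands=[[1,0,0,2,0,0,0],[1,0,0,2,0,0,0],[1,0,0,0,0,0,0]])

```text
time: 7.08
tool_pos: [0.6101, 0.1187, 0.3344]
ee_rot: [[0.931, 0.364, -0.0], [0.364, -0.931, -0.0], [-0.0, -0.0, -1.0]]
ft_force: [-0.1, 0.1, -2.5]
width: 0.0164
```

Request:
jog_arm(commands=[[1,0,0,2,0,0,0],[1,0,0,2,0,0,0],[1,0,0,0,0,0,0]])

```text
time: 7.33
tool_pos: [0.61, 0.1188, 0.3303]
ee_rot: [[0.931, 0.364, -0.001], [0.364, -0.931, -0.0], [-0.001, -0.0, -1.0]]
ft_force: [-0.5, 0.1, -2.0]
width: 0.0166
```

Request:
jog_arm(commands=[[1,0,0,2,0,0,0],[1,0,0,2,0,0,0],[1,0,0,0,0,0,0]])

```text
time: 7.58
tool_pos: [0.6101, 0.1188, 0.3262]
ee_rot: [[0.931, 0.364, -0.001], [0.364, -0.931, -0.0], [-0.001, -0.0, -1.0]]
ft_force: [-0.5, -0.3, -2.5]
width: 0.0167
```

Request:
jog_arm(commands=[[1,0,0,2,0,0,0],[1,0,0,2,0,0,0],[1,0,0,0,0,0,0]])

```text
time: 7.83
tool_pos: [0.6101, 0.1188, 0.3228]
ee_rot: [[0.931, 0.364, -0.0], [0.364, -0.931, 0.0], [0.0, -0.0, -1.0]]
ft_force: [-1.9, 0.1, 1.2]
width: 0.0165
```

Request:
jog_arm(commands=[[1,0,0,2,0,0,0],[1,0,0,2,0,0,0],[1,0,0,0,0,0,0]])

```text
time: 8.08
tool_pos: [0.6102, 0.1188, 0.3185]
ee_rot: [[0.931, 0.364, 0.0], [0.364, -0.931, 0.0], [0.0, 0.0, -1.0]]
ft_force: [-2.8, -0.8, 1.4]
width: 0.0168
```

Request:
jog_arm(commands=[[1,0,0,2,0,0,0],[1,0,0,2,0,0,0],[1,0,0,0,0,0,0]])

```text
time: 8.33
tool_pos: [0.6103, 0.1188, 0.3144]
ee_rot: [[0.931, 0.364, 0.0], [0.364, -0.931, -0.0], [0.0, 0.0, -1.0]]
ft_force: [-0.9, 0.4, 1.3]
width: 0.0166
```

Request:
jog_arm(commands=[[1,0,0,1,0,0,0],[1,0,0,1,0,0,0],[1,0,0,0,0,0,0]])

```text
time: 8.58
tool_pos: [0.6103, 0.1187, 0.3135]
ee_rot: [[0.931, 0.364, 0.0], [0.364, -0.931, 0.001], [0.0, -0.001, -1.0]]
ft_force: [-5.3, 0.1, 8.7]
width: 0.0171
```

Request:
jog_arm(commands=[[1,0,0,1,0,0,0],[1,0,0,1,0,0,0],[1,0,0,0,0,0,0]])

```text
time: 8.83
tool_pos: [0.6103, 0.1184, 0.3132]
ee_rot: [[0.931, 0.364, -0.0], [0.364, -0.931, 0.002], [0.001, -0.002, -1.0]]
ft_force: [-10.9, -1.4, 20.0]
width: 0.0166
```

Request:
jog_arm(commands=[[1,0,0,1,0,0,0],[1,0,0,1,0,0,0],[1,0,0,0,0,0,0]])

```text
time: 9.08
tool_pos: [0.6103, 0.1181, 0.3129]
ee_rot: [[0.931, 0.364, -0.0], [0.364, -0.931, 0.003], [0.001, -0.003, -1.0]]
ft_force: [-16.8, -0.6, 31.0]
width: 0.0165
```

Run:
```python
from h import *
s=sense(); print(s['time'],s['tool_pos'],s['ft_force'],s['torque'])
ims=[]
for n in('scene','side','wrist'):
    save(n,f'pics/{n}3.png')
d=load('pics/scene3.npy');e=load('pics/side3.npy')
P=np.array([[.6484,.1355,.14]]);L=[]
for n,q in(('scene',d),('side',e)):
    u=px(q,P)[0].astype(int); a=cv2.imread(f'pics/{n}3.png')[u[1]-33:u[1]+33,u[0]-33:u[0]+33]; L.append(cv2.resize(a,(400,400),interpolation=2)); print(u)
cv2.imwrite('pics/c3.png',np.hstack(L))
```

```text
9.0833 [0.61025845 0.11807028 0.31288481] [-16.81947295  -0.61610893  30.98830118] [-0.00350534  2.64479164  0.13316159]
[276 266]
[298 140]
```

View pics/c3.png

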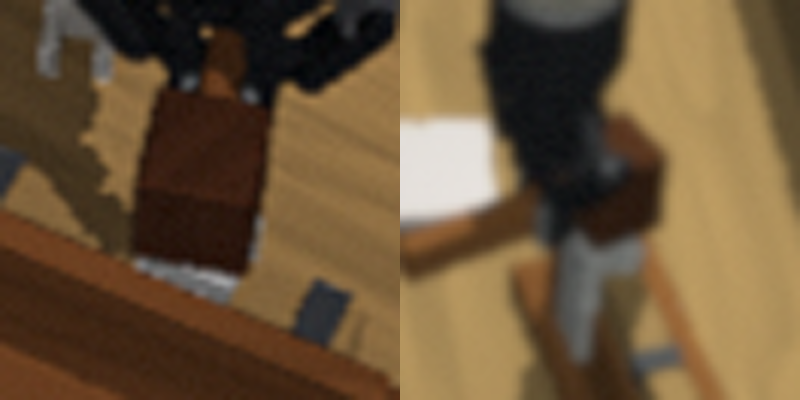

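Request:
jog_arm(commands=[[1,0,0,-4,0,0,0],[1,0,0,-10,0,0,0],[1,0,0,-20,0,0,0],[1,-6,-5,-14,0,0,0],[1,-16,-14,0,0,0,0],[1,-24,-21,0,0,0,0],[1,-26,-22,0,0,0,0],[1,-24,-21,0,0,0,0],[1,-20,-17,0,0,0,0],[1,-12,-10,0,0,0,0],[1,-5,-4,0,0,0,0],[1,0,0,0,0,0,0]])

```text
time: 10.23
tool_pos: [0.4439, 0.1772, 0.3566]
ee_rot: [[0.931, 0.366, -0.0], [0.366, -0.931, 0.001], [-0.0, -0.001, -1.0]]
ft_force: [0.3, 0.3, -2.6]
width: 0.0168
```

Run:
```python
from h import *
s=sense(); print(s['time'],s['tool_pos'],s['ft_force'])
L=[]
for n in('scene','side'):
    save(n,f'pics/{n}4.png'); q=load(f'pics/{n}4.npy'); u=px(q,np.array([[.6484,.1355,.14]]))[0].astype(int)
    for k in '04':
        a=cv2.imread(f'pics/{n}{k}.png')[u[1]-20:u[1]+20,u[0]-20:u[0]+20]; L.append(cv2.resize(a,(300,300),interpolation=2))
    print(u)
m=cv2.imread('pics/side4.png')[120:220,190:290]
cv2.imwrite('pics/c4.png',np.hstack([np.vstack([np.hstack(L[:2]),np.hstack(L[2:])])]))
```

```text
10.2333 [0.44391684 0.17715515 0.35664492] [ 0.28762839  0.32137888 -2.55070454]
[276 266]
[298 140]
```

View pics/c4.png

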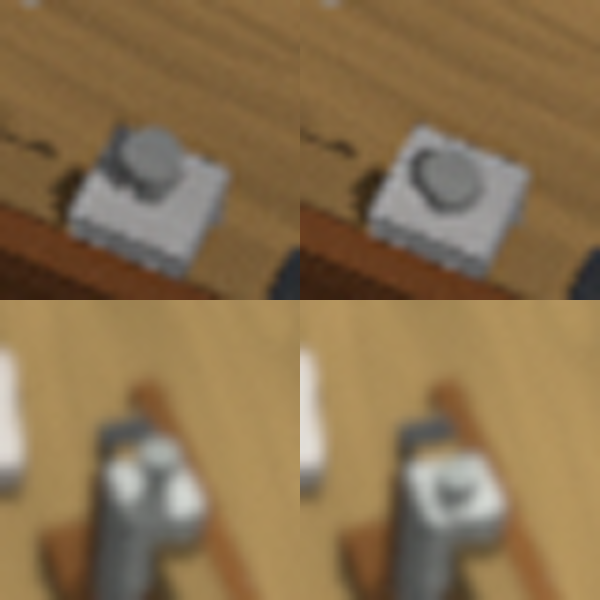

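The cap now sits on the bracket at (450,180) in the "after" crop, so the peg is down. Now I'll lay the mallet back on its clear spot.

Request:
jog_arm(commands=[[1,0,0,10,0,0,0],[1,0,0,25,0,0,0],[1,0,0,35,0,0,0],[1,0,0,35,0,0,0],[1,0,0,28,0,0,0],[1,0,0,18,0,0,0],[1,0,0,9,0,0,0],[1,0,0,4,0,0,0],[1,0,0,3,0,0,0],[1,0,0,2,0,0,0],[1,0,0,0,0,0,0]])

```text
time: 11.25
tool_pos: [0.4454, 0.1766, 0.1883]
ee_rot: [[0.931, 0.364, 0.001], [0.364, -0.931, 0.001], [0.002, -0.0, -1.0]]
ft_force: [-0.2, 0.3, -2.1]
width: 0.0167
```

Request:
jog_arm(commands=[[1,0,0,2,0,0,0],[1,0,0,1,0,0,0],[1,0,0,0,0,0,0]])

```text
time: 11.5
tool_pos: [0.4449, 0.1768, 0.1851]
ee_rot: [[0.931, 0.364, 0.001], [0.364, -0.931, 0.001], [0.001, -0.0, -1.0]]
ft_force: [-0.7, 0.0, -2.9]
width: 0.0166
```

Request:
jog_arm(commands=[[1,0,0,1,0,0,0],[1,0,0,0.5,0,0,0],[1,0,0,0,0,0,0]])

```text
time: 11.75
tool_pos: [0.4449, 0.1766, 0.1836]
ee_rot: [[0.931, 0.364, 0.0], [0.364, -0.931, 0.001], [0.0, -0.0, -1.0]]
ft_force: [-1.6, -0.7, 2.7]
width: 0.0169
```

Request:
jog_arm(commands=[[1,0,0,0.6,0,0,0],[1,0,0,0,0,0,0]])

```text
time: 11.92
tool_pos: [0.4449, 0.1765, 0.1835]
ee_rot: [[0.931, 0.364, -0.0], [0.364, -0.931, 0.001], [0.0, -0.001, -1.0]]
ft_force: [-3.5, -0.7, 11.3]
width: 0.0166
```

Request:
jog_arm(commands=[[-1,0,0,-0.6,0,0,0],[-1,0,0,0,0,0,0],[-1,0,0,0,0,0,0],[-1,0,0,0,0,0,0],[-1,0,0,0,0,0,0],[-1,0,0,0,0,0,0],[-1,0,0,0,0,0,0],[-1,0,0,-10,0,0,0],[-1,0,0,-25,0,0,0],[-1,0,0,-35,0,0,0],[-1,0,0,-35,0,0,0],[-1,0,0,-32,0,0,0]])

```text
time: 12.92
tool_pos: [0.4447, 0.176, 0.3223]
ee_rot: [[0.932, 0.363, 0.0], [0.363, -0.932, -0.0], [-0.0, 0.0, -1.0]]
ft_force: [0.5, 0.4, -0.2]
width: 0.0856
```

Request:
jog_arm(commands=[[-1,-7,16,0,0,0,0],[-1,-15,33,0,0,0,0],[-1,-16,36,0,0,0,0],[-1,-16,36,0,0,0,0],[-1,-16,36,0,0,0,0],[-1,-16,36,0,0,0,0],[-1,-16,36,0,0,0,0],[-1,-16,36,0,0,0,0],[-1,-12,22,0,0,0,0],[-1,-2,5,0,0,0,6],[-1,0,0,0,0,0,7],[-1,0,0,0,0,0,7]])

```text
time: 13.92
tool_pos: [0.4277, -0.1448, 0.3208]
ee_rot: [[1.0, 0.015, 0.001], [0.015, -1.0, 0.001], [0.001, -0.001, -1.0]]
ft_force: [0.1, 0.4, -0.0]
width: 0.0855
```

Request:
jog_arm(commands=[[-1,0,0,0,0,0,7],[-1,0,0,0,0,0,4],[-1,0,0,0,0,0,0],[-1,0,0,0,0,0,0]])

```text
time: 14.25
tool_pos: [0.4281, -0.1434, 0.3205]
ee_rot: [[0.986, -0.165, 0.0], [-0.165, -0.986, 0.0], [0.0, -0.0, -1.0]]
ft_force: [-0.3, -0.1, 1.1]
width: 0.0856
```

Run:
```python
from h import *
save('wrist','pics/w5.png'); s=sense(); print(s['time'],s['tool_pos'],s['ee_rot'].round(4).tolist(),s['joints'].round(2))
save('side','pics/side5.png')
a=cv2.resize(cv2.imread('pics/w5.png'),(800,600),interpolation=2)
a[:150,:200]=cv2.resize(cv2.imread('pics/side5.png')[120:195,200:300],(200,150),interpolation=2)
cv2.imwrite('pics/w5b.png',a)
```

```text
14.3 [ 0.4281554  -0.14340099  0.32048313] [[0.9862, -0.1653, 0.0003], [-0.1653, -0.9862, 0.0003], [0.0003, -0.0004, -1.0]] [-0.53  0.35  0.93  2.19 -0.4   0.78 -1.08]
```

View pics/w5b.png

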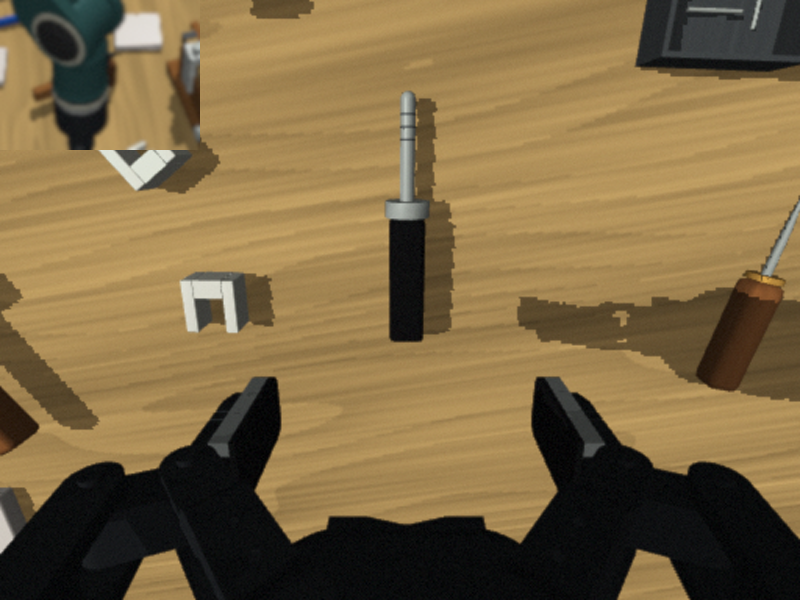

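The gauge (tip (408,92), collar (407,201), handle end (406,340)) lies in line with the tool. The spacer and the awl are clear of the fingers.

Run:
```python
from h import *
d=load('pics/w5.npy'); T=lambda x:(d['rot'].T@(x-d['pos'])*1e3).round(1)
for u,z in (((408,92),.014),((407,201),.028),((406.5,340),.0),((406.5,325),.028)): 
    x=at(d,np.array(u)*.64-.2,z)[0]; print(u,x.round(4),T(x))
```

```text
(408, 92) [ 0.5392 -0.1617  0.014 ] [ 1.124e+02 -2.000e-01  3.065e+02]
(407, 201) [ 0.4802 -0.1513  0.028 ] [ 52.6  -0.7 292.5]
(406.5, 340) [ 0.381  -0.1345  0.    ] [-48.1  -0.8 320.5]
(406.5, 325) [ 0.4035 -0.1383  0.028 ] [-25.3  -0.9 292.5]
```

Request:
jog_arm(commands=[[-1,0,0,25,0,0,0],[-1,0,-0.5,35,0,0,0],[-1,0,0,35,0,0,0],[-1,0,0,28,0,0,0],[-1,0,0,14,0,0,0],[-1,0,0,7,0,0,0],[-1,0,0,0,0,0,0],[1,0,0,0,0,0,0],[1,0,0,0,0,0,0],[1,0,0,0,0,0,0],[1,0,0,0,0,0,0],[1,0,0,0,0,0,0]], newtons=100)

```text
time: 15.35
tool_pos: [0.4286, -0.1428, 0.1769]
ee_rot: [[0.986, -0.167, 0.001], [-0.167, -0.986, 0.0], [0.001, -0.0, -1.0]]
ft_force: [0.1, -0.1, 0.6]
width: 0.0257
```

Request:
jog_arm(commands=[[1,0,0,0,0,0,0],[1,0,0,0,0,0,0],[1,0,0,0,0,0,0],[1,0,0,-3,0,0,0],[1,0,0,-8,0,0,0],[1,0,0,-15,0,0,0],[1,0,0,-20,0,0,0],[1,0,0,-20,0,0,0],[1,0,0,-12,0,0,0],[1,0,0,0,0,0,0]])

```text
time: 16.18
tool_pos: [0.4289, -0.1432, 0.2564]
ee_rot: [[0.986, -0.167, 0.004], [-0.167, -0.986, -0.0], [0.004, -0.0, -1.0]]
ft_force: [0.5, -0.2, -1.6]
width: 0.0201
```

Run:
```python
from fit2 import *
s=sense(); print(s['time'],s['tool_pos'],s['ft_force'],s['width'],np.degrees(np.arctan2(s['ee_rot'][1,0],s['ee_rot'][0,0])))
```

```text
16.1833 [ 0.42892544 -0.14323048  0.25637814] [ 0.47717742 -0.2412918  -1.56868952] 0.020056057158550765 -9.640211919071339
```

Request:
jog_arm(commands=[[1,1,-12,0,0,0,0],[1,2,-22,0,0,0,0],[1,2,-24,0,0,0,0],[1,2,-20,0,0,0,0],[1,1,-12,0,0,0,-3],[1,0,0,0,0,0,-5],[1,0,0,0,0,0,-6],[1,0,0,0,0,0,-4],[1,0,0,0,0,0,0],[1,0,0,0,0,0,0],[1,0,0,0,0,0,0]])

```text
time: 17.1
tool_pos: [0.4511, -0.0559, 0.254]
ee_rot: [[0.99, 0.144, -0.0], [0.144, -0.99, -0.0], [-0.0, 0.0, -1.0]]
ft_force: [0.8, 0.9, -2.1]
width: 0.02
```

Run:
```python
from h import *
save('wrist','pics/w6.png'); s=sense(); print(s['time'],s['tool_pos'],s['ee_rot'].round(4).tolist(),s['ft_force'])
cv2.imwrite('pics/w6b.png',cv2.resize(cv2.imread('pics/w6.png'),(800,600),interpolation=2))
```

```text
17.15 [ 0.45110443 -0.05587731  0.25405571] [[0.9896, 0.144, -0.0003], [0.144, -0.9896, -0.0002], [-0.0003, 0.0002, -1.0]] [ 0.36124921 -0.89457311 -1.26993228]
```

View pics/w6b.png

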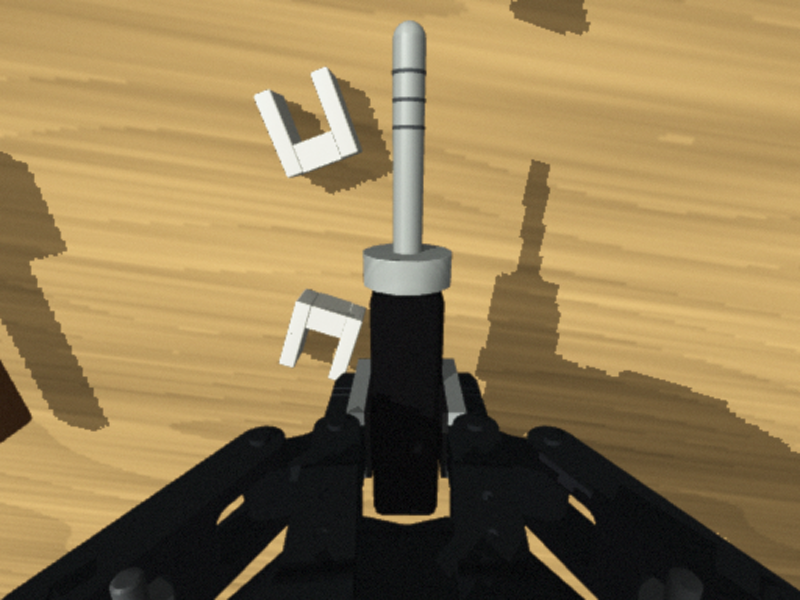

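Run:
```python
from fit2 import *
d=load('pics/w6.npy');T=lambda x:(d['rot'].T@(x-d['pos'])*1e3).round(1)
for u in((409,22),(407.5,250)): print('rod',T(at(d,np.array(u)*.64-.2,.0915)[0]))
g=cv2.imread('pics/w2.png',0); L=cv2.createLineSegmentDetector().detect(g)[0][:,0]
for l in L:
    n=np.hypot(l[2]-l[0],l[3]-l[1]); m=(l[:2]+l[2:])/2
    if m[1]<160 and m[0]>160 and (n>60 or (m[0]>400 and n>14)):
        o=[]
        for z in(0,.015,.104): 
            a=at(D2,l.reshape(2,2),z); v=a[1]-a[0]; v=v if v[1]>0 else -v; o.append(np.degrees(np.arctan2(-v[0],v[1])).round(2))
        print(l.round(1),n.round(),o)
a=cv2.imread('pics/w2.png')[75:165,390:500]
cv2.imwrite('pics/c6.png',cv2.resize(a,None,fx=6,fy=6,interpolation=2))
```

```text
rod [112.2  -0.4 162.5]
rod [ 51.9  -0.7 162.5]
[410.9 106.4 433.4 110.3] 23.0 [np.float64(12.43), np.float64(12.43), np.float64(12.43)]
[394.6  69.9 511.2 101. ] 121.0 [np.float64(8.05), np.float64(8.05), np.float64(8.05)]
[291.5  42.2 372.   63.9] 83.0 [np.float64(7.92), np.float64(7.92), np.float64(7.92)]
[510.9  66.  409.1  37.8] 106.0 [np.float64(8.04), np.float64(8.04), np.float64(8.04)]
[420.4 142.6 450.4 150.3] 31.0 [np.float64(7.7), np.float64(7.7), np.float64(7.7)]
[447.7 144.8 473.5  93.3] 58.0 [np.float64(-84.8), np.float64(-84.8), np.float64(-84.8)]
[381.7  30.2 304.3   8.5] 80.0 [np.float64(7.92), np.float64(7.92), np.float64(7.92)]
[406.9  38.1 395.2  63.5] 28.0 [np.float64(-87.86), np.float64(-87.86), np.float64(-87.86)]
[ 3.734e+02 -4.000e-01  5.111e+02  3.900e+01] 143.0 [np.float64(7.98), np.float64(7.98), np.float64(7.98)]
[417.2 167.6 428.3 148.7] 22.0 [np.float64(89.77), np.float64(89.77), np.float64(89.77)]
[401.6 112.8 339.5  96.3] 64.0 [np.float64(7.58), np.float64(7.58), np.float64(7.58)]
[426.7 148.5 409.9 141.7] 18.0 [np.float64(0.83), np.float64(0.83), np.
[... 1054 characters left out ...]
)]
[473.1 104.7 510.6 114.4] 39.0 [np.float64(8.19), np.float64(8.19), np.float64(8.19)]
[482.   90.7 493.9  64.1] 29.0 [np.float64(-81.25), np.float64(-81.25), np.float64(-81.25)]
[380.7 104.  428.3 116.2] 49.0 [np.float64(8.15), np.float64(8.15), np.float64(8.15)]
[316.9 139.1 204.4 138. ] 113.0 [np.float64(20.93), np.float64(20.93), np.float64(20.93)]
[438.    5.9 460.8  14. ] 24.0 [np.float64(5.32), np.float64(5.32), np.float64(5.32)]
[427.8 155.2 441.8 160.8] 15.0 [np.float64(0.93), np.float64(0.93), np.float64(0.93)]
[464.4 125.7 489.3 132.2] 26.0 [np.float64(7.93), np.float64(7.93), np.float64(7.93)]
[441.9  89.3 416.7  82.7] 26.0 [np.float64(8.22), np.float64(8.22), np.float64(8.22)]
```

View pics/c6.png

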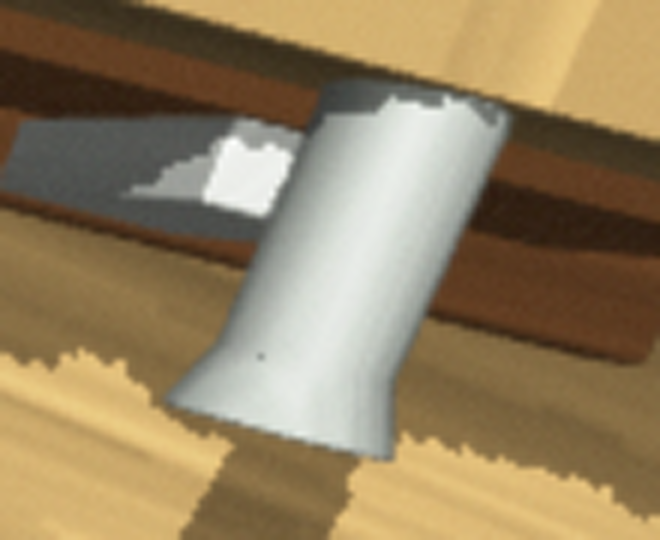

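Yaw is 8.0° from the long edges. In the crop the mouth rim spans (165,402)–(392,458), with its centre at (278,430).

Run:
```python
from fit2 import *
m=at(D2,(436.0,146.25),.09)[0]; print('mouth',m)
q=np.radians(8); o=m[:2]-W([0,0,q],(-45,-70,90))[0,:2]; print('origin',o,'peg',W([*o,q],(4,90,130)))
s=sense(); D=m-s['tool_pos']; print(s['tool_pos'],'mouth in tool',(s['ee_rot'].T@D*1e3).round(1), np.degrees(np.arctan2(s['ee_rot'][1,0],s['ee_rot'][0,0])))
a=np.array([np.cos(q),np.sin(q)]); pr=m[:2]-.112*a-.02*a; print('tcp for tip 20 short',pr)
# check with side0/scene0
for n in 'side','scene': print(n,px(load(f'pics/{n}0.npy'),m))
```

```text
mouth [ 0.62237314 -0.02906816  0.09      ]
origin [0.65719309 0.0465134 ] peg [[0.64862858 0.13619422 0.13      ]]
[ 0.45110443 -0.05587731  0.25405571] mouth in tool [173.4  -1.9 164. ] 8.280216418262192
tcp for tip 20 short [ 0.49165776 -0.047439  ]
side [[297.9511562  186.96053067]]
scene [[228.66101387 239.06084487]]
```

Request:
jog_arm(commands=[[1,0,-1.2,1,0,0,0.28],[1,4,-1.1,0,0,0,0],[1,10,0,0,0,0,0],[1,14,0,0,0,0,0],[1,12,0,0,0,0,0],[1,7,0,0,0,0,0],[1,3,0,0,0,0,0],[1,0,0,0,0,0,0],[1,0,0,0,0,0,0]])

```text
time: 17.9
tool_pos: [0.5001, -0.0464, 0.253]
ee_rot: [[0.99, 0.14, -0.001], [0.14, -0.99, -0.0], [-0.001, -0.0, -1.0]]
ft_force: [0.5, -0.1, -1.7]
width: 0.0203
```

Run:
```python
from fit2 import *
save('wrist','pics/w7.png'); s=sense(); m=np.array([.62237,-.02907,.09]); print(s['time'],(s['ee_rot'].T@(m-s['tool_pos'])*1e3).round(1),s['tool_pos'],np.degrees(np.arctan2(s['ee_rot'][1,0],s['ee_rot'][0,0])))
save('side','pics/side7.png');save('scene','pics/scene7.png')
A=cv2.resize(cv2.imread('pics/w7.png')[:200,160:360],(500,500),interpolation=2)
B=[cv2.resize(cv2.imread(f'pics/{n}7.png')[v-25:v+25,u-30:u+30],(300,250),interpolation=2) for n,u,v in(('side',298,187),('scene',229,239))]
cv2.imwrite('pics/c7.png',np.hstack([A,np.vstack(B)]))
```

```text
17.95 [ 1.239e+02 -1.000e-01  1.629e+02] [ 0.49988515 -0.04648454  0.25299892] 8.04965193725975
```

View pics/c7.png

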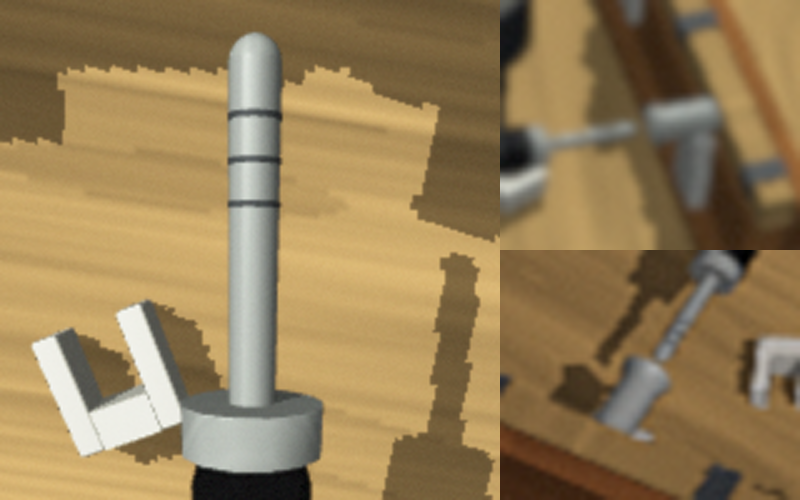

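In both fixed views the tip points at the funnel, about 12 mm short and in line. Now I'll insert gently, checking forces.

Request:
jog_arm(commands=[[1,4,0,0,0,0,0],[1,5,0,0,0,0,0],[1,5,0,0,0,0,0],[1,4,0,0,0,0,0],[1,3,0,0,0,0,0],[1,0,0,0,0,0,0]])

```text
time: 18.55
tool_pos: [0.522, -0.0432, 0.2532]
ee_rot: [[0.99, 0.141, 0.001], [0.141, -0.99, -0.0], [0.001, 0.0, -1.0]]
ft_force: [0.1, 0.0, -1.4]
width: 0.0203
```

Request:
jog_arm(commands=[[1,3,0,0,0,0,0],[1,3,0,0,0,0,0],[1,3,0,0,0,0,0],[1,3,0,0,0,0,0],[1,0,0,0,0,0,0]])

```text
time: 18.97
tool_pos: [0.5338, -0.0415, 0.2533]
ee_rot: [[0.99, 0.141, 0.001], [0.141, -0.99, -0.0], [0.001, 0.0, -1.0]]
ft_force: [-0.5, 0.3, -0.9]
width: 0.0203
```

Request:
jog_arm(commands=[[1,4,0,0,0,0,0],[1,5,0,0,0,0,0],[1,5,0,0,0,0,0],[1,5,0,0,0,0,0],[1,4,0,0,0,0,0],[1,2,0,0,0,0,0],[1,0,0,0,0,0,0]])

```text
time: 19.55
tool_pos: [0.5583, -0.038, 0.2532]
ee_rot: [[0.99, 0.141, 0.0], [0.141, -0.99, -0.0], [0.0, 0.0, -1.0]]
ft_force: [0.3, -0.1, -1.7]
width: 0.0202
```

Request:
jog_arm(commands=[[1,3,0,0,0,0,0],[1,3,0,0,0,0,0],[1,3,0,0,0,0,0],[1,0,0,0,0,0,0]])

```text
time: 19.88
tool_pos: [0.5674, -0.0367, 0.2533]
ee_rot: [[0.99, 0.141, 0.001], [0.141, -0.99, -0.0], [0.001, 0.0, -1.0]]
ft_force: [-0.3, -0.1, -2.1]
width: 0.0204
```

Request:
jog_arm(commands=[[1,1.5,0,0,0,0,0],[1,1.5,0,0,0,0,0],[1,0,0,0,0,0,0]])

```text
time: 20.13
tool_pos: [0.57, -0.0364, 0.2532]
ee_rot: [[0.99, 0.141, 0.0], [0.141, -0.99, -0.0], [0.0, 0.0, -1.0]]
ft_force: [0.0, 0.5, -0.9]
width: 0.0201
```

Request:
jog_arm(commands=[[1,1.5,0,0,0,0,0],[1,1,0,0,0,0,0],[1,0,0,0,0,0,0]])

```text
time: 20.38
tool_pos: [0.5714, -0.0364, 0.2529]
ee_rot: [[0.99, 0.14, -0.003], [0.14, -0.99, 0.0], [-0.003, -0.001, -1.0]]
ft_force: [-4.7, -0.1, 0.5]
width: 0.0204
```

Request:
jog_arm(commands=[[1,1,0,0,0,0,0],[1,1,0,0,0,0,0],[1,0,0,0,0,0,0]])

```text
time: 20.63
tool_pos: [0.572, -0.0365, 0.2526]
ee_rot: [[0.99, 0.14, -0.007], [0.14, -0.99, 0.001], [-0.007, -0.002, -1.0]]
ft_force: [-9.7, -0.9, 5.1]
width: 0.0204
```

Request:
jog_arm(commands=[[1,1.5,0,0,0,0,0],[1,0,0,0,0,0,0]])

```text
time: 20.8
tool_pos: [0.5726, -0.0365, 0.2523]
ee_rot: [[0.99, 0.14, -0.01], [0.14, -0.99, 0.001], [-0.01, -0.002, -1.0]]
ft_force: [-13.0, -1.6, 6.9]
width: 0.0204
```

Run:
```python
from fit2 import *
save('wrist','pics/w8.png'); d=load('pics/w8.npy'); s=sense(); print(s['time'],s['ft_force'],s['tool_pos'])
# gap collar front - mouth: brightness along rod column line
g=cv2.imread('pics/w8.png',0); print(g[60:190:3,261].tolist()); print(px(d,d['pos']+d['rot']@np.array([[.051,-.0005,.1485],[.061,0,.1485],[.041,0,.1485]]).T.T.T.T @ np.eye(3)) if 0 else '')
for x in(.041,.051,.075,.1): print(x,px(d,d['pos']+d['rot']@np.array([x,0,.1485]))[0].round())
```

```text
20.85 [-13.73587156  -0.23332376   6.27166735] [ 0.57253336 -0.03651578  0.25228071]
[226, 226, 226, 227, 226, 227, 228, 228, 227, 227, 228, 228, 227, 228, 228, 228, 226, 228, 228, 227, 227, 226, 227, 227, 226, 226, 228, 227, 226, 227, 229, 232, 233, 234, 234, 235, 179, 219, 220, 215, 217, 217, 213, 114]

0.041 [262. 191.]
0.051 [262. 169.]
0.075 [263. 110.]
0.1 [263.  41.]
```

The collar meets the mouth with only a thin seam at row ~168, and the force rose to 13.7 N at the expected depth. Now I'll draw it straight out.

Request:
jog_arm(commands=[[1,-3,0,0,0,0,0],[1,-4,0,0,0,0,0],[1,-6,0,0,0,0,0],[1,-8,0,0,0,0,0],[1,-10,0,0,0,0,0],[1,-12,0,0,0,0,0],[1,-14,0,0,0,0,0],[1,-14,0,0,0,0,0],[1,-14,0,0,0,0,0],[1,-14,0,0,0,0,0],[1,-10,0,0,0,0,0],[1,-6,0,0,0,0,0]])

```text
time: 21.85
tool_pos: [0.4603, -0.052, 0.2533]
ee_rot: [[0.99, 0.14, -0.0], [0.14, -0.99, 0.001], [-0.0, -0.001, -1.0]]
ft_force: [0.3, 0.5, -1.2]
width: 0.0204
```

Run:
```python
from fit2 import *
d1=load('pics/w1.npy'); v=lambda u,w_:(d1,(u*.64-.2,w_*.64-.2))
p=fit('tile',[(w(198,57),(-45,-45,14)) if 0 else (v(150,12),(-45,45,14)),(v(300,90),(-45,-45,14)),(w(160,185),(-45,-45,14)),(w(25,125),(-45,45,14)),(w(198,57),(45,-45,14)),(c(647,380),(-45,-45,14)),(c(758,452),(-45,45,14)),(c(700,547),(45,45,14)),(c(583,468),(45,-45,14))],[.57,.31,-.07])
save('wrist','pics/w9.png');d=load('pics/w9.npy'); s=sense(); R=s['ee_rot']; print(s['time'],s['tool_pos'],R.round(4).tolist(),s['ft_force'],s['width'])
g=cv2.imread('pics/w9.png',0)
for r in(25,40,55,100,130,150): print(r,g[r,235:290:1].tolist()) if r in(40,130) else 0
# tip row along rod axis
print(g[0:40:2,261].tolist())
t=np.array([p[0],p[1],.114]); print((R.T@(t-s['tool_pos'])*1e3).round(1))
```

```text
tile [ 0.5708  0.3114 -0.0743] -4.3 [[-1.6, -0.2], [1.1, 0.5], [-0.9, 0.8], [-0.3, 0.1], [0.2, -2.5], [-0.6, -1.0], [0.1, -1.1], [-1.3, 0.1], [-1.1, 0.2]]
21.9 [ 0.45983778 -0.05213947  0.25318683] [[0.9902, 0.1394, -0.0012], [0.1394, -0.9902, 0.0009], [-0.0011, -0.001, -1.0]] [-1.30043819  0.02591305 -1.81174212] 0.020279943264868126
40 [176, 176, 176, 176, 176, 177, 177, 179, 177, 176, 180, 178, 181, 179, 181, 178, 153, 161, 176, 182, 184, 197, 213, 220, 217, 208, 198, 189, 180, 166, 155, 142, 130, 119, 102, 88, 79, 121, 174, 179, 178, 177, 177, 177, 176, 176, 176, 176, 176, 177, 175, 175, 174, 178, 176]
130 [154, 155, 156, 158, 160, 158, 157, 157, 156, 158, 157, 154, 158, 159, 157, 155, 146, 162, 173, 181, 187, 193, 202, 200, 196, 190, 182, 174, 164, 153, 139, 129, 112, 97, 82, 98, 167, 175, 175, 175, 174, 174, 173, 174, 175, 176, 172, 171, 172, 173, 171, 172, 168, 169, 171]
[157, 157, 154, 147, 147, 153, 156, 175, 188, 194, 195, 201, 201, 200, 199, 201, 199, 198, 199, 200]
[ 160.7 -344.4  139.4]
```

Request:
jog_arm(commands=[[1,0,0,-8,0,0,0],[1,0,-4,-10,0,0,0],[1,2,-14,-6,0,0,0],[1,4,-25,0,0,0,0],[1,5,-35,0,0,0,0],[1,5,-38,0,0,0,0],[1,5,-38,0,0,0,0],[1,5,-38,0,0,0,0],[1,5,-38,0,0,0,0],[1,5,-35,0,0,0,0],[1,5,-30,0,0,0,0],[1,4,-25,0,0,0,0]])

```text
time: 22.9
tool_pos: [0.4615, 0.2751, 0.2779]
ee_rot: [[0.99, 0.144, 0.002], [0.144, -0.99, 0.001], [0.002, -0.001, -1.0]]
ft_force: [0.5, 0.3, -1.2]
width: 0.0201
```

Request:
jog_arm(commands=[[1,3,-16,0,0,0,0],[1,1,-8,0,0,0,0],[1,0,0,0,0,0,0],[1,0,0,0,0,0,0],[1,0,0,0,0,0,0]])

```text
time: 23.32
tool_pos: [0.4624, 0.2937, 0.2773]
ee_rot: [[0.99, 0.138, -0.0], [0.138, -0.99, -0.001], [-0.0, 0.001, -1.0]]
ft_force: [-0.1, 0.1, -0.8]
width: 0.0203
```

Run:
```python
from fit2 import *
for n in('wrist','side','scene'): save(n,f'pics/{n}10.png')
d=load('pics/wrist10.npy'); s=sense(); R=s['ee_rot']; print(s['time'],s['tool_pos'],R.round(4).tolist(),s['ft_force'],s['width'],s['joint_vel'].round(3))
t=np.array([.5708,.3114,.114]); print('tile in tool',(R.T@(t-s['tool_pos'])*1e3).round(1))
# rod edges, subpixel, before (w6) / after
for f in('pics/w6.png','pics/wrist10.png'):
    g=cv2.GaussianBlur(cv2.imread(f,0),(3,3),0).astype(float)
    print(f,[(r,235+int(np.argmax(abs(np.diff(g[r,235:256])))),261+int(np.argmax(abs(np.diff(g[r,261:285]))))) for r in range(20,156,15)], 'tip col',g[4:24:1,261].round().tolist())
# white tile mask in the wrist view
im=cv2.imread('pics/wrist10.png'); h=cv2.cvtColor(im,cv2.COLOR_BGR2HSV); m=((h[...,1]<40)&(h[...,2]>200)).astype(np.uint8)
n,l,st,ce=cv2.connectedComponentsWithStats(m); print(st[1:][st[1:,4]>300].tolist())
print('pred corners',px(d,W([.5708,.3114,-.0743],[(-45,-45,14),(-45,45,14),(45,45,14),(45,-45,14)])).round().tolist())
```

```text
23.4667 [0.46237519 0.2941664  0.27734419] [[0.9904, 0.1379, -0.0001], [0.1379, -0.9904, -0.0002], [-0.0001, 0.0002, -1.0]] [-0.54782574 -0.48885038 -0.7971553 ] 0.02030707536089426 [-0.004  0.001 -0.006 -0.005 -0.002  0.001 -0.002]
tile in tool [109.8  -2.1 163.3]
pics/w6.png [(20, 253, 271), (35, 252, 272), (50, 252, 271), (65, 236, 271), (80, 241, 271), (95, 246, 271), (110, 247, 270), (125, 252, 270), (140, 252, 270), (155, 252, 269)] tip col [152.0, 153.0, 153.0, 154.0, 157.0, 160.0, 164.0, 168.0, 168.0, 169.0, 174.0, 182.0, 188.0, 192.0, 193.0, 194.0, 197.0, 200.0, 201.0, 201.0]
pics/wrist10.png [(20, 252, 271), (35, 250, 272), (50, 250, 271), (65, 250, 272), (80, 250, 271), (95, 250, 271), (110, 250, 270), (125, 252, 270), (140, 252, 270), (155, 252, 270)] tip col [245.0, 245.0, 245.0, 245.0, 245.0, 245.0, 245.0, 245.0, 234.0, 212.0, 200.0, 204.0, 209.0, 213.0, 215.0, 216.0, 218.0, 221.0, 223.0, 223.0]
[[189, 0, 137, 127, 11933], [254, 83, 9, 79, 665], [237, 166, 29, 22, 520]]
pred corners [[300.0, 128.0], [190.0, 103.0], [207.0, -29.0], [332.0, 2.0]]
```

Request:
jog_arm(commands=[[1,-1.2,-0.8,0,0,0,0],[1,-1.2,-0.8,0,0,0,0],[1,0,0,0,0,0,0],[1,0,0,0,0,0,0],[1,0,0,0,0,0,0],[1,0,0,0,0,0,0],[1,0,0,0,0,0,0],[1,0,0,0,0,0,0]])

```text
time: 24.13
tool_pos: [0.4594, 0.2969, 0.2772]
ee_rot: [[0.99, 0.141, 0.0], [0.141, -0.99, -0.0], [0.0, 0.0, -1.0]]
ft_force: [-0.4, 0.1, -1.8]
width: 0.0201
```

Run:
```python
from fit2 import *
s=sense(); R=s['ee_rot']; print(s['time'],s['width'],abs(s['joint_vel']).max(),R[2].round(4)); tip=s['tool_pos']+R@np.array([.1122,-.0005,.163]); print('tip',tip.round(4))
save('side','pics/side11.png')
g=cv2.imread('pics/side11.png').astype(int)-cv2.imread('pics/side0.png')
S=load('pics/side0.npy')
for n,P in(('mallet end',(.37,.146,.03)),('spacer?',at(S,(148/4.4+208,375/4.4+118),.01)[0]),('spacer2',at(S,(275/4.4+208,352/4.4+118),.01)[0]),('peg',(.6486,.136,.14)),('awl',at(S,(365*.64,470*.64),.01)[0])):
    u=px(S,np.array(P))[0].astype(int); print(n,u,abs(g[u[1]-6:u[1]+7,u[0]-6:u[0]+7]).mean().round(1))
```

```text
24.1333 0.02008341588198222 0.002349828087942151 [ 0.e+00  1.e-04 -1.e+00]
tip [0.5704 0.3132 0.1142]
mallet end [219 167] 12.9
spacer? [241 203] 3.7
spacer2 [270 198] 3.5
peg [298 140] 11.9
awl [233 300] 2.7
```

```bash
python3 -c "
from rig import *
print(sign_off())"
```

```text
the job is handed in; nothing more can be done
None
```

I finished every step in the order asked and handed the job in at about 24 s of the 64 s allowed.

- **Peg:** I pressed it down with the mallet until it hit a hard stop at 31 N. The before-and-after pictures show the cap resting on the bracket.
- **Mallet:** I set it back on its clear spot, standing on its striking face, and felt contact with the bench before opening the gripper.
- **Gauge rod:** It went into the tube with no noticeable side force and stopped at the expected depth, with the push rising to about 14 N. The wrist picture showed only a thin seam between collar and mouth. I then drew it straight out.
- **Final hold:** The tip is estimated at (0.570, 0.313, 0.114) m. That is about 2 mm from the middle of the tile farthest from the robot and 10 cm above its top. The tool is vertical, the arm is still and the grip is firm.

**Checks that were less certain:**
- **Mallet after release:** I did not view a clear picture of it at the end. The spot around its handle differed somewhat from the start picture, which fits it being set down a millimetre or two off, or the arm's shadow.
- **Mallet in the gripper:** One size estimate suggested it sat about 7 mm low, but the height at which it met the peg did not bear that out.
- **Rod level:** I judged this from how the rod looked in the wrist camera, good to about 3°. It looked the same before and after the insertion, apart from a 1–2 pixel change along one edge that I put down to the background.
- **Other things on the bench:** I compared only the two spacers and the awl with the start picture, and they were unchanged. I did not check the rest.

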